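Slide the tall blue spool into its bay

TASK

Push the tall blue thread spool across the table into the blue wooden bay until its foot stands against the bay's back wall. Touch only the lower half of the spool, and let it slide upright on its foot: it must not be lifted and must not tip or rock far over. Leave the red spool, the pink reel and the pin tin where they are.

Things in the scene. Friction and masses are not known exactly. Their poses are not given: they have to be found in the camera images.
- blue_spool: Tall loose spool of blue thread, upright on the table; about 0.3 kg, 176 mm high. Round wooden foot 56 mm in diameter, 16 mm high; above it blue thread 42 mm in diameter; wooden top rim 48 mm in diameter, 12 mm high. Origin: centre of its underside; z is its axis. Centre of mass about 85 mm up: a push more than about 35 mm above the table may tip it.
- blue_spool_upper: The upper half of the blue spool, rigidly part of it; not to be touched. Origin: on the spool's axis, 90 mm above its underside; it reaches from there to the top.
- blue_bay: Fixed U-shaped wooden bay with blue trim, open toward the robot, no sill. Origin: on the table where a seated spool's axis stands; x points from mouth to back wall, z up. Back wall: inner face at x = +29 mm, 45 mm high, 92 mm wide. Side walls: inner faces at y = +-34 mm, 12 mm thick, 22 mm high, from the back wall to rounded ends at x = -21 mm. A seated foot sticks out of the mouth by 7 mm.
- red_bay: The same bay with red trim; same origin and axes. It is fixed and taken by the red spool.
- red_spool: Tall spool of red thread, same size as the blue one, standing in the red bay. Loose; leave it alone. Origin: centre of its underside.
- pink_reel: Small loose reel of pink thread with white plastic flanges, 44 mm in diameter, 50 mm high, upright; leave it alone. Origin: centre of its underside.
- pin_tin: Small round loose tin with a lilac lid, 70 mm in diameter, 32 mm high; leave it alone. Origin: centre of its underside.
Things that resemble listed ones, but are neither listed nor needed, are in the scene too. What is shaped like the blue_bay but white or yellow is not meant.

How it is judged (in metres and radians):
At the end, for the whole second after the job is handed in: The blue spool stands upright (within 0.05 rad) and still on the table in the blue bay, its foot against the back wall (axis within 7 mm of the bay's origin along x, within 12 mm across); the red spool, pink reel and pin tin are within 15 mm of where they were (x of blue_spool in the frame of blue_bay between -0.007 and 0.007 m and y of blue_spool in the frame of blue_bay between -0.012 and 0.012 m and angle between blue_spool's own z axis and vertical below 0.05 rad and height (world z) of blue_spool below 0.004 m and linear speed of blue_spool below 0.01 m/s and distance of each of red_spool, pink_reel, pin_tin from where it was at the start of the episode below 0.015 m); the robot touches nothing.
It fails at once if the blue spool tips (leans more than 0.22 rad) (angle between blue_spool's own z axis and vertical above 0.22 rad).
It fails at once if the blue spool is lifted off the table (underside centre over 12 mm up) (height (world z) of blue_spool above 0.012 m).
It fails at once if the robot touches the upper half of the blue spool (above 90 mm) (contact force between blue_spool_upper and the fingers above 0.5 N or contact force between blue_spool_upper and the arm above 0.5 N).
It fails at once if the red spool, the pink reel or the pin tin is moved over 15 mm, or the red spool tipped (distance of any of red_spool, pink_reel, pin_tin from where it was at the start of the episode above 0.015 m or angle between red_spool's own z axis and vertical above 0.22 rad).
It also fails if it takes over 61 s, if anything falls off the work surface, if the arm or the gripper's body presses on something with over 40 N, if the wrist force passes 120 N, or if a joint passes its speed limit or range.

ROBOT

A 6-joint arm with a two-finger parallel gripper is mounted at the origin on the work surface. World frame = base frame: x ahead of the robot, y to its left, z up, the work surface at z = 0. Lengths are in m, angles in degrees, forces in N, time in s.
With the tool pointing down it reaches from about 0.4 to 0.825 m from the base axis. Payload 7 kg.
Tool frame: the origin (TCP) lies at the centre of the arm's flange, where the gripper is bolted on; the fingertips stand 178 mm ahead of it and the grasp point (between the pads) lies 159 mm ahead of it (ctrl.hold_point_z is the distance from the TCP to the grasp point, in m); z points along the fingers, y is the line along which they close (so a half turn about z gives the same grasp; the last joint's range is limited). The gripper opens to 88 mm and grips with 3 to 60 N. Pads are 19 mm wide; open, the fingers measure 130 mm over their backs; the gripper's body (78 mm by 193 mm) begins 47 mm behind the grasp point.
Start: joints at [-55.628, 20.546, 0.682, 0, -70.136, -16.507], TCP at [0.207, -0.642, 0.405] pointing down, gripper open.
Joint ranges: [-176.03, 176.03], [-82.01, 121.73], [-58.28, 71.71], [-173.87, 95.51], [-174.79, -0.11], [-173.66, 173.66]. Speed limits (degrees/s): [136.94, 136.94, 172.46, 180, 180, 180].

INTERFACE

Orientations are given as [roll, pitch, yaw] about the fixed x, y, z axes, in that order (R = Rz(yaw) Ry(pitch) Rx(roll)).
In Python, from plant import ctrl gives the robot as it stands.
- The arm moves only by the shell command python3 -m inch 'ROWS'. ROWS is JSON, one flat list of numbers, 7 for each row, row after row: the closure, from 0 (fully open) to 1 (shut), then the shift along the tool's x, y, z in mm, then the turn, a rotation vector about the tool's x, y, z in degrees. In form: [hand, x, y, z, wx, wy, wz, hand, x, y, z, wx, wy, wz, ...]. A call has 1 to 5 rows; each row is the pose to reach, as a shift and turn from the pose commanded when the call began, along the tool's axes at that moment; what a row does not reach only later rows make up. A row lasts 1/10 s, in which the tool goes at most 50 mm and 8.59 degrees, less where a joint would pass 70% of its speed; a pose out of reach is approached as far as the arm can. A call with a gripper value outside its range is refused whole. The fingers move at their own pace and stop on an object; the grip force is fixed at half the most. Time passes only in rows, so rows that repeat a pose let the fingers close. It gives the time, the measured TCP pose, the force, the opening and the grip force at its end, in the units of the state.
- ctrl.get_obs(): the state, without advancing time (a new reading comes with each control period).
- ctrl.snapshot(name): name is "scene" or "top" or "wrist"; returns a dict with "frame" (400x640x3 uint8, red, green, blue), "K" (3x3 intrinsics, pixels), "k1" (the pictures are not rectified: a ray, as slopes to the right and down, at radius r is drawn at 1 + k1 r^2 times it, then the intrinsics apply), "R" (3x3) and "t" (3): a world point X has camera coordinates R X + t. Camera axes: x right, y down, z forward; pixel columns grow to the right and rows downward; lengths in m; the calibration is good to about 2 mm. A picture is of the moment at which its call begins. There is no depth.
- ctrl.close_job(): hands the job in; it is judged then, once.
Trained networks look in a picture, given as the dict that the camera call returned (one of the last four; its "shot" number tells which), for a name from the list of things; names that differ only in an ending like _2 or _b are one class to them, and where a whole thing is asked for, a point or a joint stands for the part that bears it (a point fixed in the world has none). Each returns a list of dicts, best first, with "p" (0 to 1); they miss things now and then, are a little off and sometimes report something else, mostly with a low value. They report only what shows in the picture. A call takes as long as a camera call. They do not tell look-alikes from the thing itself.
- ctrl.recognise(picture, thing): "location" ([x, y, z] in m, in world coordinates, good to about 4 mm: the middle of the surface that is visible of it).
- ctrl.trace(picture, thing): "pixels" (400x640 bool, what is visible of it).
- ctrl.mark_of(picture, thing): "location" ([x, y, z] in m, in world coordinates, good to about 4 mm: a listed point, or the origin of a listed thing).
The state is a dict: "clock": time; "joint_pos": joint angles; "qvel": joint speeds; "tau": joint torques, N m; "tool_pos": TCP position; "orientation": TCP orientation; "force": force on the tool from outside, world axes, zero at the start; "moment": the same for the moment, N m; "opening": finger opening in m; "gripper_force": force on a finger pad.
Only numpy, scipy, OpenCV 4.12 (cv2) and the standard library are available. Lean on these libraries where they do the work, as an engineer would, in place of code of your own. Each camera call takes 0.05 s, during which the arm holds its last target. There are 200 camera calls.

## Working session

There is one attempt and no reset: what is moved stays moved. The work goes in short steps, Python scripts to look and compute and a shell command to move; the robot and the scene stay as the last step left them, time stands still between calls to the robot, and variables do not carry over. Pictures are saved under pics/ and viewed, at most 10 in all, crops included, and the job is handed in when it is done.

```bash
mkdir -p pics; ls; python3 - <<'E'
from plant import ctrl
import cv2
o=ctrl.get_obs(); print(o['clock'],o['tool_pos'],o['orientation'],o['opening'])
for n in ['scene','top']:
    s=ctrl.snapshot(n); cv2.imwrite(f'pics/{n}0.png',s['frame'][:,:,::-1])
    for th in ['blue_spool','blue_bay','red_bay','red_spool','pink_reel','pin_tin']:
        print(n,th,[( [round(float(v),3) for v in d['location']],round(d['p'],2)) for d in ctrl.mark_of(s,th)[:4]])
E
```

```text
pics
0.0 [ 0.20699392 -0.64226722  0.40374835] [ 1.79906675e+02 -9.59095539e-03 -1.62140231e+02] 0.08796138764125452
scene blue_spool [([0.484, -0.058, -0.004], 0.74)]
scene blue_bay [([0.575, 0.233, -0.005], 0.95), ([0.647, 0.099, 0.001], 0.85), ([0.764, -0.017, 0.001], 0.83), ([0.762, 0.286, 0.001], 0.69)]
scene red_bay [([0.625, -0.119, -0.0], 0.63)]
scene red_spool [([0.625, -0.117, 0.002], 0.95)]
scene pink_reel [([0.477, 0.352, 0.005], 0.65)]
scene pin_tin [([0.5, -0.358, -0.004], 0.94)]
top blue_spool [([0.482, -0.057, -0.004], 0.69)]
top blue_bay [([0.764, -0.018, -0.002], 0.85), ([0.76, 0.286, 0.0], 0.8), ([0.575, 0.229, 0.001], 0.78), ([0.654, 0.104, -0.0], 0.76)]
top red_bay [([0.627, -0.123, 0.001], 0.78)]
top red_spool [([0.624, -0.122, -0.002], 0.54)]
top pink_reel [([0.477, 0.349, 0.001], 0.7)]
top pin_tin [([0.498, -0.358, -0.002], 0.79), ([0.653, 0.105, -0.002], 0.22)]
```

View pics/scene0.png

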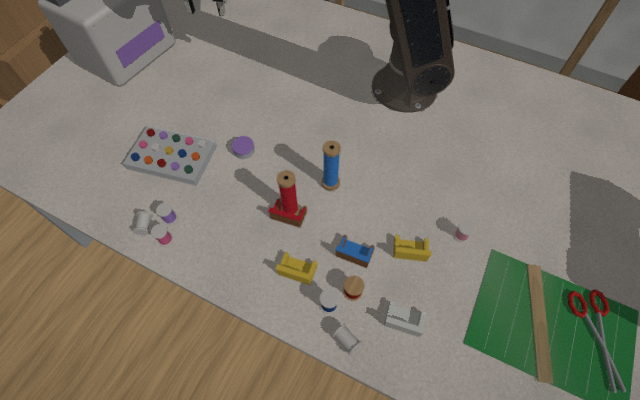

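View pics/top0.png

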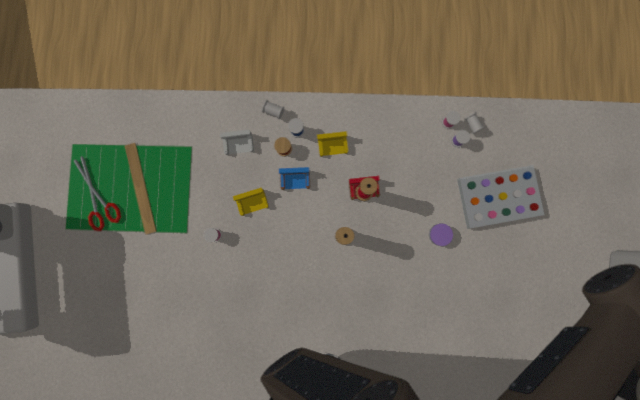

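The scene image shows the blue spool at (331,166) and five bays: blue (355,251), yellow (412,248) and (297,268), white (405,317), and red (289,213), which is occupied. The blue-trimmed one, top image (294,180), is the target. I'll confirm it in an enlarged rectified crop and measure its yaw there.

```bash
cat > h.py <<'E'
from plant import ctrl
import cv2, numpy as np
def proj(s,X):
    c=np.asarray(X)@np.asarray(s['R']).T+np.asarray(s['t']); u=c[...,:2]/c[...,2:]
    u=u*(1+s['k1']*(u**2).sum(-1,keepdims=True)); K=np.asarray(s['K'])
    return np.stack([K[0,0]*u[...,0]+K[0,2],K[1,1]*u[...,1]+K[1,2]],-1)
def ortho(s,x0,x1,y0,y1,z,sc):  # up=+x, left=+y, sc px per m
    xs=np.arange(x1,x0,-1/sc); ys=np.arange(y1,y0,-1/sc)
    X=np.stack(np.broadcast_arrays(xs[:,None],ys[None,:],z),-1)
    m=proj(s,X).astype(np.float32)
    return cv2.remap(s['frame'],m[...,0],m[...,1],cv2.INTER_CUBIC)[:,:,::-1].copy()
E
python3 - <<'E'
from h import *
ims=[]
for n,z in [('top',0.022),('scene',0.0)]:
    s=ctrl.snapshot(n)
    im=ortho(s,.45,.7,-.08,.16,z,1600)
    if n=='top':
        for th in ['blue_bay','blue_spool']:
            print(th,[(np.round(d['location'],3),round(d['p'],2)) for d in ctrl.mark_of(s,th)])
    for k in range(0,384,80): cv2.line(im,(k,0),(k,6),(0,0,0),1)
    ims.append(im)
    # blue trim: min area rect on the ortho
    hsv=cv2.cvtColor(im,cv2.COLOR_BGR2HSV); m=cv2.inRange(hsv,(98,120,40),(125,255,255))
    m[:, 250:]=0
    pts=cv2.findNonZero(m); 
    print(n,z,cv2.minAreaRect(pts))
cv2.imwrite('pics/ortho1.png',np.hstack(ims))
E
```

```text
blue_bay [(array([ 0.573,  0.232, -0.   ]), 0.98), (array([ 0.758,  0.284, -0.002]), 0.96), (array([ 0.76 , -0.017,  0.001]), 0.95), (array([0.654, 0.104, 0.001]), 0.62)]
blue_spool [(array([ 0.482, -0.06 , -0.004]), 0.61)]
top 0.022 ((95.48393249511719, 63.39586639404297), (104.7424087524414, 150.05201721191406), 85.98582458496094)
scene 0.0 ((103.81472778320312, 80.69304656982422), (74.37866973876953, 155.32106018066406), 86.53176879882812)
```

View pics/ortho1.png

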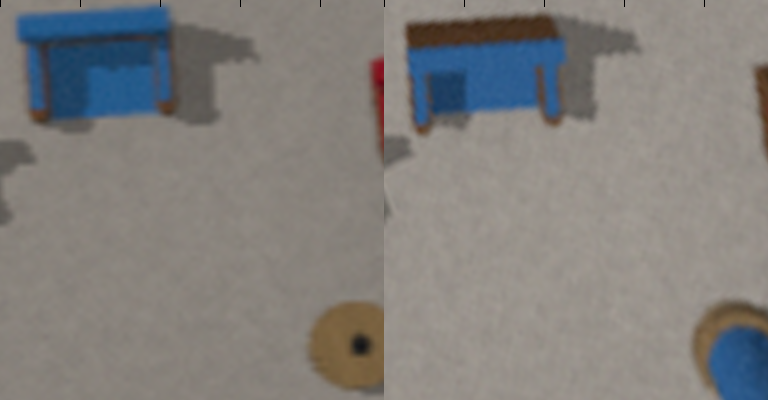

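The crop confirms it: blue bay at left-panel (100,75), mouth toward the robot, yaw about +4°, origin about (0.649, 0.098). The spool is at about (0.483, −0.059). The plan is to tilt the tool 45°, push the foot with two fingertips to a point in front of the mouth, then push it in along the bay axis.

```bash
cat >> h.py <<'E'
from scipy.spatial.transform import Rotation as Ro
def plan(tip,phi,th,L=.178):
    o=ctrl.get_obs(); Rc=Ro.from_euler('xyz',o['orientation'],degrees=True).as_matrix()
    p,t=np.radians([phi,th])
    z=np.array([np.sin(t)*np.cos(p),np.sin(t)*np.sin(p),-np.cos(t)]); y=np.array([-np.sin(p),np.cos(p),0])
    Rt=np.stack([np.cross(y,z),y,z],1); T=np.asarray(tip)-L*z
    sh=Rc.T@(T-o['tool_pos'])*1000; rv=Ro.from_matrix(Rc.T@Rt).as_rotvec(degrees=True)
    print('t',o['clock'],'tip',np.round(o['tool_pos']+L*Rc[:,2],4),'TCP goal',T.round(3),'shift',sh.round(1),'rot',rv.round(2))
E
python3 - <<'E'
from h import *
u=np.array([np.cos(np.radians(56.5)),np.sin(np.radians(56.5))])
b=np.array([.483,-.059])-.085*u
plan([b[0],b[1],.14],56.5,45)
E
```

```text
t 0.9 tip [ 0.207  -0.6424  0.2267] TCP goal [ 0.367 -0.235  0.266] shift [-276.9  339.   138.8] rot [-15.16 -43.25 -36.6 ]
```

```bash
for i in 1; do python3 -m inch '[0.73,-50,60,10,-2,-6,-5, 0.73,-100,120,30,-4,-13,-11, 0.73,-140,170,50,-7,-19,-16, 0.73,-170,210,70,-8,-24,-20, 0.73,-200,240,90,-10,-30,-25]'; done; python3 - <<'E'
from h import *
u=np.array([np.cos(np.radians(56.5)),np.sin(np.radians(56.5))])
b=np.array([.483,-.059])-.085*u
plan([b[0],b[1],.14],56.5,45); print(ctrl.get_obs()['joint_pos'])
E
```

```text
clock: 1.4
tool_pos: [0.2966, -0.4166, 0.3422]
orientation: [176.8, 31.4, -137.2]
force: [-0.4, 0.2, -1.1]
opening: 0.0528
gripper_force: 0.0
t 1.4 tip [ 0.3578 -0.3464  0.1905] TCP goal [ 0.367 -0.235  0.266] shift [-109.5   76.9  160.8] rot [ -5.31 -13.21 -11.13]
[-48.07854253  12.70000772  -9.82423962 -32.6276634  -74.48542742
  12.72676726]
```

```bash
python3 -m inch '[0.73,-28,20,35,-1,-3,-3, 0.73,-55,40,75,-3,-7,-6, 0.73,-85,60,120,-4,-10,-8, 0.73,-109,77,161,-5.3,-13.2,-11.1, 0.73,-109,77,161,-5.3,-13.2,-11.1]'; python3 - <<'E'
from h import *
u=np.array([np.cos(np.radians(56.5)),np.sin(np.radians(56.5))])
b=np.array([.483,-.059])-.085*u
plan([b[0],b[1],.013],56.5,45); print(ctrl.get_obs()['joint_pos'])
E
```

```text
clock: 1.9
tool_pos: [0.3661, -0.2336, 0.2626]
orientation: [179.4, 45.0, -124.0]
force: [-0.8, -1.0, 0.2]
opening: 0.0238
gripper_force: 0.0
t 1.9 tip [ 0.4348 -0.1281  0.1368] TCP goal [ 0.367 -0.235  0.139] shift [88.  -2.1 86.9] rot [ 0.29  0.03 -0.33]
[-34.86391726  13.07850251 -20.96821015 -49.79311678 -67.81663054
  25.9586659 ]
```

```bash
python3 -m inch '[0.73,22,0,22,0,0,0, 0.73,45,-1,44,0,0,0, 0.73,66,-2,65,0,0,0, 0.73,88,-2,87,0.3,0,-0.3, 0.73,88,-2,87,0.3,0,-0.3]'; python3 - <<'E'
from h import *
u=np.array([np.cos(np.radians(56.5)),np.sin(np.radians(56.5))])
b=np.array([.483,-.059])-.03*u
plan([b[0],b[1],.012],56.5,45); print(ctrl.get_obs()['joint_pos'])
ims=[]
for n in ['scene','top']:
    s=ctrl.snapshot(n); print([(np.round(d['location'],3),round(d['p'],2)) for d in ctrl.mark_of(s,'blue_spool')])
    c=proj(s,np.array([.483,-.059,.03])).astype(int); im=s['frame'][c[1]-50:c[1]+50,c[0]-65:c[0]+65,::-1]
    ims.append(cv2.resize(im,None,fx=3,fy=3,interpolation=2))
cv2.imwrite('pics/pre.png',np.hstack(ims))
E
```

```text
clock: 2.4
tool_pos: [0.3655, -0.2385, 0.1376]
orientation: [179.7, 44.8, -123.9]
force: [-1.0, -0.0, 1.6]
opening: 0.0234
gripper_force: 0.0
t 2.4 tip [ 0.4348 -0.1339  0.0113] TCP goal [ 0.397 -0.189  0.138] shift [-41.8   1.3  41.1] rot [-0.02 -0.18 -0.32]
[-37.23560077  26.60573337 -23.68704858 -55.24044709 -58.89545682
  41.58202731]
[(array([ 0.484, -0.058, -0.002]), 0.71)]
[(array([ 0.482, -0.058, -0.002]), 0.71)]
```

View pics/pre.png

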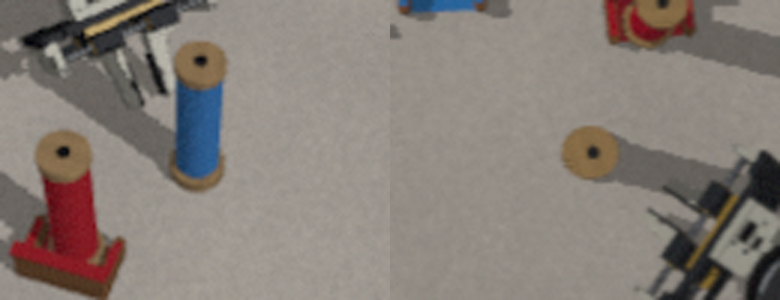

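Left: fingertips at (130,100), behind the spool foot (198,170). The red spool is clear. Approaching until contact.

```bash
python3 -m inch '[0.73,-10,0.3,10,0,0,0, 0.73,-20,0.6,20,0,0,0, 0.73,-29,0.9,29,0,0,0, 0.73,-34,1.2,33.5,0,0,0, 0.73,-36,1.3,35.5,0,0,0]'; python3 -m inch '[0.73,-3,0,3,0,0,0, 0.73,-6,0,6,0,0,0, 0.73,-9,0,9,0,0,0, 0.73,-12,0,12,0,0,0, 0.73,-15,0,15,0,0,0]'; python3 - <<'E'
from h import *
for n in ['scene','top']:
    s=ctrl.snapshot(n); print([(np.round(d['location'],3),round(d['p'],2)) for d in ctrl.mark_of(s,'blue_spool')])
st=np.array([.584,.0935])-.028*np.array([.55,.83])
plan([*st,.012],56.5,45)
E
```

```text
clock: 3.1
tool_pos: [0.394, -0.1949, 0.1413]
orientation: [-179.7, 44.8, -123.4]
force: [-0.0, -0.1, -0.0]
opening: 0.0238
gripper_force: 0.0
clock: 3.6
tool_pos: [0.4052, -0.1784, 0.1407]
orientation: [-179.7, 44.8, -123.5]
force: [-1.7, -2.6, 0.7]
opening: 0.0235
gripper_force: 1.2
[(array([ 0.489, -0.05 , -0.   ]), 0.61), (array([ 0.494, -0.05 ,  0.092]), 0.19)]
[(array([ 0.49 , -0.053, -0.003]), 0.67), (array([0.653, 0.101, 0.001]), 0.66)]
t 3.8 tip [ 0.4753 -0.0739  0.0146] TCP goal [ 0.499 -0.035  0.138] shift [-119.5    1.5  123. ] rot [-0.25 -0.16 -0.  ]
```

Contact made (about 3 N), and the spool is sliding upright. Continuing.

```bash
python3 -m inch '[0.73,-5,0,5,0,0,0, 0.73,-10,0,10.5,0,0,0, 0.73,-15,0,16,0,0,0, 0.73,-20,0.3,21,0,0,0, 0.73,-25,0.3,26,0,0,0]'; python3 - <<'E'
from h import *
for n in ['scene','top']:
    s=ctrl.snapshot(n); print([(np.round(d['location'],3),round(d['p'],2)) for d in ctrl.mark_of(s,'blue_spool')])
st=np.array([.584,.0935])-.028*np.array([.55,.83])
plan([*st,.012],56.5,45)
E
```

```text
clock: 4.3
tool_pos: [0.4255, -0.1478, 0.1403]
orientation: [-179.7, 44.8, -123.4]
force: [-2.9, -5.3, 5.6]
opening: 0.0234
gripper_force: 3.8
[(array([ 0.505, -0.024, -0.003]), 0.87)]
[(array([ 0.508, -0.023, -0.   ]), 0.57)]
t 4.5 tip [ 0.4953 -0.0433  0.0139] TCP goal [ 0.499 -0.035  0.138] shift [-94.    1.2  96.7] rot [-0.25 -0.14  0.02]
```

```bash
python3 -m inch '[0.73,-6,0,6,0,0,0, 0.73,-12,0,12,0,0,0, 0.73,-18,0,18,0,0,0, 0.73,-24,0.3,24.5,0,0,0, 0.73,-30,0.3,30.5,0,0,0]'; python3 - <<'E'
from h import *
for n in ['scene','top']:
    s=ctrl.snapshot(n); print([(np.round(d['location'],3),round(d['p'],2)) for d in ctrl.mark_of(s,'blue_spool')])
    if n=='scene': cv2.imwrite('pics/p2.png',cv2.resize(s['frame'][120:290,240:460,::-1],None,fx=3,fy=3))
st=np.array([.584,.0935])-.028*np.array([.55,.83])
plan([*st,.012],56.5,45)
E
```

```text
clock: 5.0
tool_pos: [0.4485, -0.1126, 0.1398]
orientation: [-179.7, 44.8, -123.5]
force: [-3.8, -6.4, 8.5]
opening: 0.0236
gripper_force: 5.1
[(array([ 0.53 ,  0.016, -0.002]), 0.97)]
[(array([ 0.53 ,  0.008, -0.005]), 0.67)]
t 5.2 tip [ 0.5187 -0.0079  0.0135] TCP goal [ 0.499 -0.035  0.138] shift [-64.2   1.   66.4] rot [-0.26 -0.15  0.01]
```

View pics/p2.png

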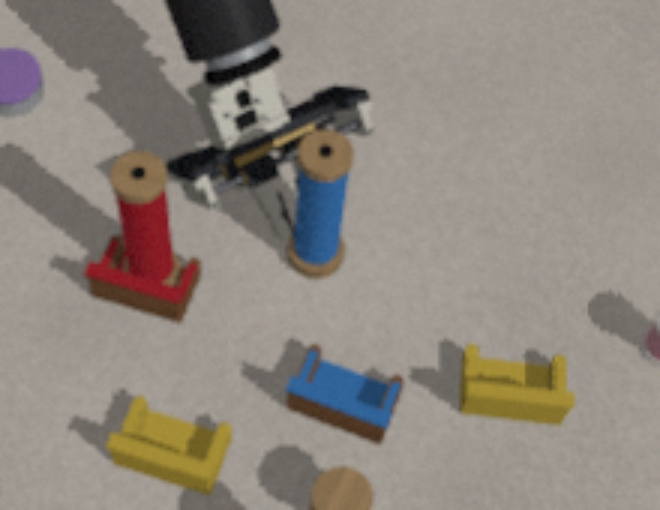

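```bash
python3 -m inch '[0.73,-6,0,5,0,0,0, 0.73,-12,0,11,0,0,0, 0.73,-18,0,17,0,0,0, 0.73,-24,0.3,23,0,0,0, 0.73,-30,0.4,29,0,0,0]'; python3 - <<'E'
from h import *
for n in ['scene','top']:
    s=ctrl.snapshot(n); print([(np.round(d['location'],3),round(d['p'],2)) for d in ctrl.mark_of(s,'blue_spool')])
st=np.array([.584,.0935])-.025*np.array([.55,.83])
plan([*st,.014],56.5,45)
E
```

```text
clock: 5.7
tool_pos: [0.4715, -0.0767, 0.1399]
orientation: [-179.8, 44.8, -123.5]
force: [-1.2, -1.7, 1.6]
opening: 0.0236
gripper_force: 1.4
[(array([ 0.552,  0.053, -0.005]), 0.62)]
[(array([ 0.554,  0.047, -0.005]), 0.61)]
t 5.9 tip [0.5412 0.0275 0.0138] TCP goal [ 0.501 -0.032  0.14 ] shift [-37.8   0.2  37.8] rot [-0.21 -0.16  0.01]
```

```bash
python3 -m inch '[0.73,-6,0,6,0,0,0, 0.73,-12,0,12,0,0,0, 0.73,-18,0,18,0,0,0, 0.73,-24,0,24,0,0,0, 0.73,-29,0,29,0,0,0]'; python3 - <<'E'
from h import *
for n in ['scene','top']:
    s=ctrl.snapshot(n); print([(np.round(d['location'],3),round(d['p'],2)) for d in ctrl.mark_of(s,'blue_spool')])
    im=ortho(s,.5,.7,0,.2,.016,2000)
    cv2.imwrite(f'pics/st_{n}.png',im)
a=cv2.imread('pics/st_scene.png'); b=cv2.imread('pics/st_top.png'); cv2.imwrite('pics/st.png',np.hstack([a,b]))
plan([.584-.025*.55,.0935-.025*.83,.014],56.5,45)
E
```

```text
clock: 6.4
tool_pos: [0.4944, -0.0425, 0.14]
orientation: [-179.8, 44.8, -123.5]
force: [-1.2, -2.2, 0.4]
opening: 0.0238
gripper_force: 1.0
[(array([ 0.574,  0.086, -0.007]), 0.94)]
[(array([ 0.577,  0.081, -0.002]), 0.62)]
t 6.6 tip [0.564  0.0614 0.0138] TCP goal [ 0.501 -0.032  0.14 ] shift [-8.8  0.4  9. ] rot [-0.22 -0.16  0.02]
```

View pics/st.png

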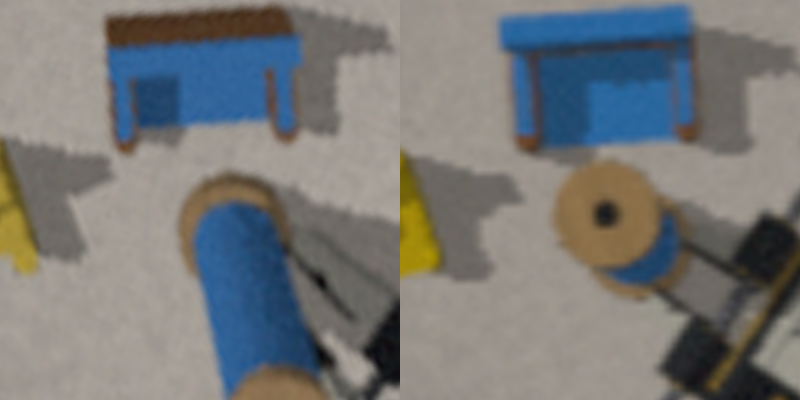

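The spool is at about (0.581, 0.083). The bay axis at that x is y ≈ 0.094, so I'll push about 12 mm more, then retreat and raise.

```bash
python3 -m inch '[0.73,-4,0,4,0,0,0, 0.73,-7,0,7,0,0,0, 0.73,-9,0,9,0,0,0, 0.73,-9,0,9,0,0,0]'; python3 -m inch '[0.73,7,0,-7,0,0,0, 0.73,20,0,-21,0,0,0, 0.73,28,0,-45,0,0,0, 0.73,28,0,-71,0,0,0, 0.73,28,0,-71,0,0,0]';  python3 - <<'E'
from h import *
for n in ['scene','top']:
    s=ctrl.snapshot(n); print([(np.round(d['location'],3),round(d['p'],2)) for d in ctrl.mark_of(s,'blue_spool')])
    im=ortho(s,.5,.7,0,.2,.016,2000)
    cv2.imwrite(f'pics/st_{n}.png',im)
a=cv2.imread('pics/st_scene.png'); b=cv2.imread('pics/st_top.png'); cv2.imwrite('pics/st2.png',np.hstack([a,b]))
plan([.587-.073,.0925-.005,.044],4,45)
E
```

```text
clock: 7.0
tool_pos: [0.5013, -0.0324, 0.14]
orientation: [-179.7, 44.8, -123.5]
force: [0.1, 0.1, 0.9]
opening: 0.0237
gripper_force: 0.3
clock: 7.5
tool_pos: [0.4616, -0.0927, 0.1723]
orientation: [-179.5, 44.8, -123.4]
force: [0.1, -0.4, -0.0]
opening: 0.0237
gripper_force: 0.0
[(array([ 0.583,  0.095, -0.004]), 0.86), (array([0.647, 0.096, 0.002]), 0.4), (array([ 0.473,  0.348, -0.001]), 0.23)]
[(array([ 0.582,  0.092, -0.004]), 0.65)]
t 7.7 tip [0.5321 0.0136 0.044 ] TCP goal [0.388 0.079 0.17 ] shift [-70.9 155.3  70.4] rot [36.83 -0.08 37.13]
```

View pics/st2.png

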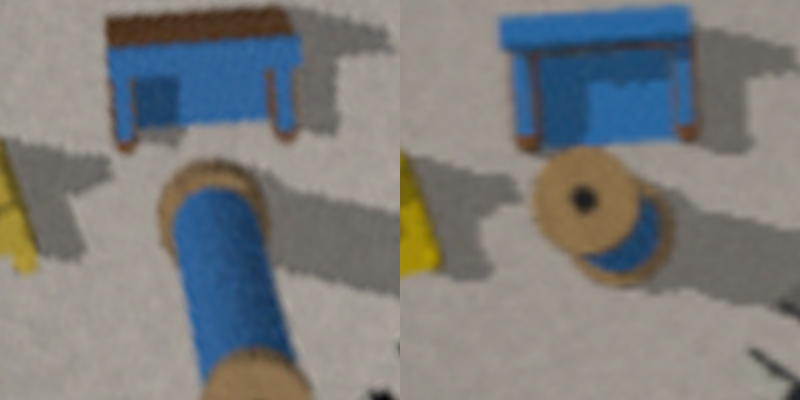

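```bash
python3 -m inch '[0.73,-11,24,11,5.7,0,5.7, 0.73,-22,48,22,11.5,0,11.5, 0.73,-34,74,33,17.4,0,17.5, 0.73,-45,98,45,23.2,0,23.4, 0.73,-56,122,56,29,0,29.2]';  python3 - <<'E'
from h import *
plan([.515,.084,.044],6,45); print(ctrl.get_obs()['joint_pos'])
E
```

```text
clock: 8.2
tool_pos: [0.404, 0.0435, 0.1696]
orientation: [-179.9, 44.8, -164.5]
force: [-0.4, 1.1, 0.1]
opening: 0.0235
gripper_force: 0.0
t 8.2 tip [0.5251 0.0766 0.0434] TCP goal [0.39  0.071 0.17 ] shift [ 4.3 30.1 -4.8] rot [ 6.56 -0.15  6.72]
[  -6.99773766   11.18877657  -39.48855626 -101.71551047  -15.85222924
   28.5141388 ]
```

```bash
python3 -m inch '[0.73,2,15,-2,3.3,0,3.3, 0.73,4,30,-5,6.6,-0.1,6.7, 0.73,4,30,-5,6.6,-0.1,6.7]';  python3 - <<'E'
from h import *
plan([.515,.084,.0138],6,45); print(ctrl.get_obs()['joint_pos'])
E
```

```text
clock: 8.5
tool_pos: [0.3899, 0.0697, 0.1699]
orientation: [180.0, 44.9, -174.0]
force: [-0.8, -0.2, 0.3]
opening: 0.0237
gripper_force: 0.0
t 8.5 tip [0.5149 0.083  0.0439] TCP goal [0.39  0.071 0.14 ] shift [21.4  1.1 21.4] rot [ 0.03 -0.06  0.03]
[ -16.01315743   11.84684523  -48.41422627 -129.32984454  -20.05198656
   57.09669243]
```

```bash
python3 -m inch '[0.73,7,0.4,7,0,0,0, 0.73,14,0.8,14,0,0,0, 0.73,21.4,1,21.4,0,0,0, 0.73,21.4,1,21.4,0,0,0]';  python3 -m inch '[0.73,-6,0,6,0,0,0, 0.73,-12,0,12,0,0,0, 0.73,-18,0,18,0,0,0, 0.73,-22,0,22,0,0,0, 0.73,-25,0,25,0,0,0]'; python3 - <<'E'
from h import *
u=np.array([np.cos(np.radians(6)),np.sin(np.radians(6))]); b=np.array([.649,.0985])-.025*u
plan([*b,.0138],6,45); print(ctrl.get_obs()['joint_pos'])
for n in ['scene','top']:
    s=ctrl.snapshot(n); print([(np.round(d['location'],3),round(d['p'],2)) for d in ctrl.mark_of(s,'blue_spool')])
E
```

```text
clock: 8.9
tool_pos: [0.3902, 0.0698, 0.1383]
orientation: [179.8, 44.8, -174.0]
force: [-0.3, -0.3, 0.2]
opening: 0.0239
gripper_force: 0.0
clock: 9.4
tool_pos: [0.427, 0.0739, 0.141]
orientation: [-179.9, 45.2, -173.7]
force: [0.9, 0.0, -0.2]
opening: 0.0238
gripper_force: 0.0
t 9.4 tip [0.5526 0.0874 0.0155] TCP goal [0.499 0.083 0.14 ] shift [-50.2   1.   52.3] rot [0.1  0.2  0.23]
[ -19.44183947   21.27636743  -50.52828971 -141.69505849  -29.6246178
   74.29898014]
[(array([ 0.582,  0.095, -0.004]), 0.58)]
[(array([ 0.585,  0.091, -0.003]), 0.87)]
```

```bash
python3 -m inch '[0.73,-3,0,3,0,0,0, 0.73,-6,0,6,0,0,0, 0.73,-9,0.2,9,0,0,0, 0.73,-12,0.3,12,0,0,0, 0.73,-15,0.3,15,0,0,0]'; python3 -m inch '[0.73,-3,0,3,0,0,0, 0.73,-6,0,6,0,0,0, 0.73,-9,0,9,0,0,0, 0.73,-12,0.1,12,0,0,0, 0.73,-15,0.2,15,0,0,0]'; python3 - <<'E'
from h import *
u=np.array([np.cos(np.radians(6)),np.sin(np.radians(6))]); b=np.array([.649,.0985])-.025*u
plan([*b,.0138],6,45)
ims=[]
for n in ['scene','top']:
    s=ctrl.snapshot(n); print([(np.round(d['location'],3),round(d['p'],2)) for d in ctrl.mark_of(s,'blue_spool')])
    ims.append(ortho(s,.5,.7,0,.2,.016,2000))
cv2.imwrite('pics/in1.png',np.hstack(ims))
E
```

```text
clock: 10.1
tool_pos: [0.4471, 0.0762, 0.1402]
orientation: [-179.9, 45.0, -173.8]
force: [-3.3, 0.2, 1.5]
opening: 0.0235
gripper_force: 1.6
clock: 10.6
tool_pos: [0.4686, 0.0786, 0.1404]
orientation: [-179.9, 45.1, -173.8]
force: [-2.9, -0.6, -0.0]
opening: 0.0236
gripper_force: 0.9
t 10.6 tip [0.5939 0.092  0.0147] TCP goal [0.499 0.083 0.14 ] shift [-21.1   0.9  22.2] rot [0.09 0.09 0.15]
[(array([ 0.618,  0.095, -0.001]), 0.93)]
[(array([ 0.617,  0.094, -0.003]), 0.64)]
```

View pics/in1.png

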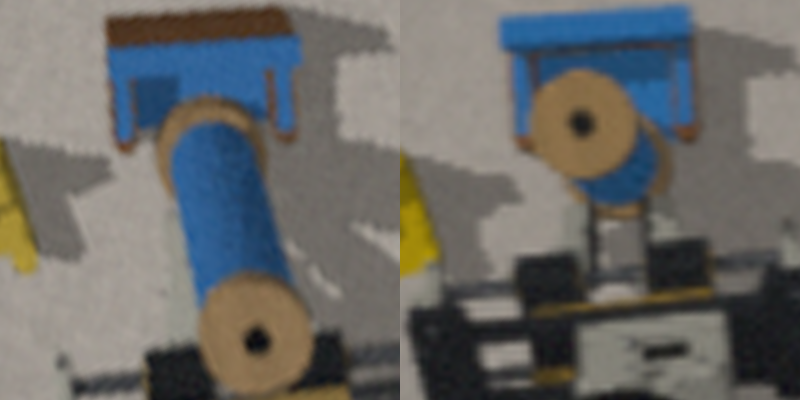

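The foot is entering the mouth about 3 mm toward −y, within the clearance. I'll steer slightly to +y and push slowly, watching the force.

```bash
python3 -m inch '[0.73,-3,0.7,3,0,0,0, 0.73,-6,1.4,6,0,0,0, 0.73,-9,2.2,9,0,0,0, 0.73,-12,3,12,0,0,0, 0.73,-15,3.5,15,0,0,0]'; python3 -m inch '[0.73,-1,0,1,0,0,0, 0.73,-2,0,2,0,0,0, 0.73,-3,0,3,0,0,0, 0.73,-4,0,4,0,0,0]'; python3 - <<'E'
from h import *
u=np.array([np.cos(np.radians(6)),np.sin(np.radians(6))]); b=np.array([.649,.0985])-.025*u
plan([*b,.0138],6,45)
for n in ['scene','top']:
    s=ctrl.snapshot(n); print([(np.round(d['location'],3),round(d['p'],2)) for d in ctrl.mark_of(s,'blue_spool')])
E
```

```text
clock: 11.3
tool_pos: [0.4892, 0.0844, 0.1404]
orientation: [-179.9, 45.1, -173.8]
force: [-3.0, -0.7, 1.6]
opening: 0.0238
gripper_force: 1.4
clock: 11.7
tool_pos: [0.4945, 0.085, 0.1404]
orientation: [-179.9, 45.1, -173.8]
force: [-2.2, -0.3, 1.4]
opening: 0.0238
gripper_force: 1.5
t 11.7 tip [0.6198 0.0984 0.0147] TCP goal [0.499 0.083 0.14 ] shift [-2.4 -2.7  3.5] rot [0.1  0.09 0.15]
[(array([ 0.645,  0.103, -0.003]), 0.71)]
[(array([ 0.645,  0.099, -0.004]), 0.67)]
```

Not against the wall yet (force still about 2–3 N). Creeping on until the force rises.

```bash
python3 -m inch '[0.73,-0.7,0,0.7,0,0,0, 0.73,-1.4,0,1.4,0,0,0, 0.73,-2.1,0,2.1,0,0,0]'; python3 -m inch '[0.73,-0.7,0,0.7,0,0,0, 0.73,-1.4,0,1.4,0,0,0]'
```

```text
clock: 12.2
tool_pos: [0.4975, 0.0852, 0.1404]
orientation: [-179.9, 45.1, -173.8]
force: [-2.4, 0.0, 0.5]
opening: 0.0237
gripper_force: 1.4
clock: 12.4
tool_pos: [0.4996, 0.0854, 0.1405]
orientation: [-179.9, 45.1, -173.8]
force: [-2.5, -0.8, 1.3]
opening: 0.0239
gripper_force: 1.4
```

```bash
python3 -m inch '[0.73,-0.7,0,0.7,0,0,0, 0.73,-1.4,0,1.4,0,0,0]'; python3 -m inch '[0.73,-0.7,0,0.7,0,0,0, 0.73,-1.4,0,1.4,0,0,0]';  python3 - <<'E'
from h import *
plan([.62,.1,.0138],6,45)
ims=[]
for n in ['scene','top']:
    s=ctrl.snapshot(n); print([(th,np.round(d['location'],3),round(d['p'],2)) for th in ['blue_spool','blue_bay'] for d in ctrl.mark_of(s,th)])
    ims.append(ortho(s,.5,.7,0,.2,.016,2000))
cv2.imwrite('pics/in2.png',np.hstack(ims))
E
```

```text
clock: 12.6
tool_pos: [0.5004, 0.0857, 0.1402]
orientation: [-179.9, 45.0, -173.8]
force: [-13.0, -4.2, 10.5]
opening: 0.0234
gripper_force: 8.1
clock: 12.8
tool_pos: [0.501, 0.0859, 0.1401]
orientation: [-179.9, 44.9, -173.7]
force: [-23.8, -6.3, 19.7]
opening: 0.0234
gripper_force: 14.8
t 12.8 tip [0.6259 0.0993 0.014 ] TCP goal [0.495 0.087 0.14 ] shift [ 4.5  1.6 -4. ] rot [ 0.09 -0.11  0.2 ]
[('blue_spool', array([ 0.651,  0.102, -0.004]), 0.83), ('blue_spool', array([ 0.5  , -0.362, -0.002]), 0.6), ('blue_bay', array([ 0.762, -0.018, -0.002]), 0.95), ('blue_bay', array([ 0.576,  0.233, -0.003]), 0.94), ('blue_bay', array([ 0.758,  0.289, -0.   ]), 0.66), ('blue_bay', array([0.646, 0.101, 0.   ]), 0.65)]
[('blue_spool', array([ 0.648,  0.098, -0.004]), 0.56), ('blue_bay', array([0.575, 0.233, 0.   ]), 0.97), ('blue_bay', array([ 0.758,  0.285, -0.002]), 0.66), ('blue_bay', array([ 0.761, -0.019,  0.003]), 0.64), ('blue_bay', array([ 0.652,  0.102, -0.002]), 0.5)]
```

View pics/in2.png

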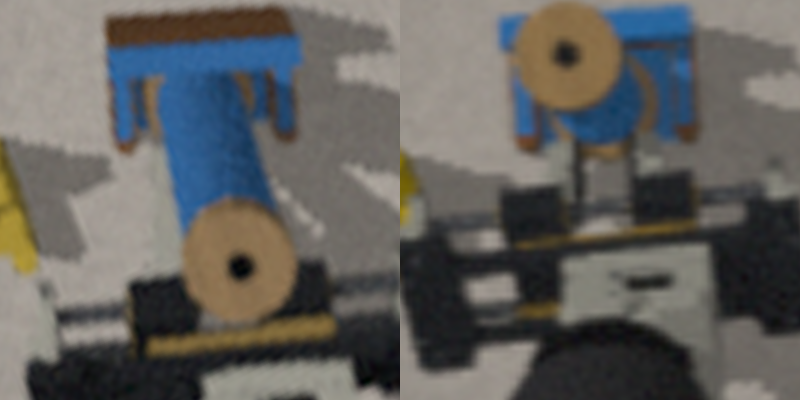

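The force rose sharply to 24 N and the foot sits between the side walls against the back wall (left panel, about (200,100)). Retreating.

```bash
python3 -m inch '[0.73,1,0,-1,0,0,0, 0.73,3,0,-3,0,0,0, 0.73,7,0,-7,0,0,0, 0.73,14,0,-14,0,0,0, 0.73,22,0,-22,0,0,0]'; python3 -m inch '[0.73,10,0,-15,0,0,0, 0.73,20,0,-35,0,0,0, 0.73,20,0,-50,0,0,0, 0.73,20,0,-60,0,0,0, 0.73,20,0,-60,0,0,0]'; python3 - <<'E'
from h import *
ims=[]
for n in ['scene','top']:
    s=ctrl.snapshot(n)
    for th in ['blue_spool','blue_bay','red_spool','pink_reel','pin_tin']: print(n,th,[np.round(d['location'],3) for d in ctrl.mark_of(s,th) if d['p']>.4])
    ims.append(ortho(s,.5,.7,0,.2,.016,2000))
cv2.imwrite('pics/fin.png',np.hstack(ims))
E
```

```text
clock: 13.6
tool_pos: [0.472, 0.0825, 0.1404]
orientation: [-179.9, 45.1, -173.8]
force: [0.1, -0.1, 0.2]
opening: 0.0236
gripper_force: 0.0
clock: 14.1
tool_pos: [0.4154, 0.0765, 0.1697]
orientation: [-179.8, 45.2, -173.7]
force: [-0.1, -0.0, 0.6]
opening: 0.0232
gripper_force: 0.0
scene blue_spool [array([ 0.646,  0.101, -0.004])]
scene blue_bay [array([ 0.762, -0.017, -0.001]), array([ 0.648,  0.102, -0.001]), array([ 0.575,  0.231, -0.003]), array([ 0.759,  0.287, -0.003])]
scene red_spool [array([ 0.624, -0.122, -0.   ])]
scene pink_reel [array([0.476, 0.348, 0.003])]
scene pin_tin [array([ 0.5  , -0.36 , -0.005])]
top blue_spool [array([ 0.647,  0.102, -0.001])]
top blue_bay [array([ 0.763, -0.018,  0.001]), array([ 0.575,  0.234, -0.004]), array([ 0.651,  0.102, -0.002]), array([ 0.76 ,  0.285, -0.002])]
top red_spool [array([ 0.626, -0.119, -0.002])]
top pink_reel [array([0.474, 0.35 , 0.003])]
top pin_tin [array([ 0.498, -0.358, -0.004])]
```

View pics/fin.png

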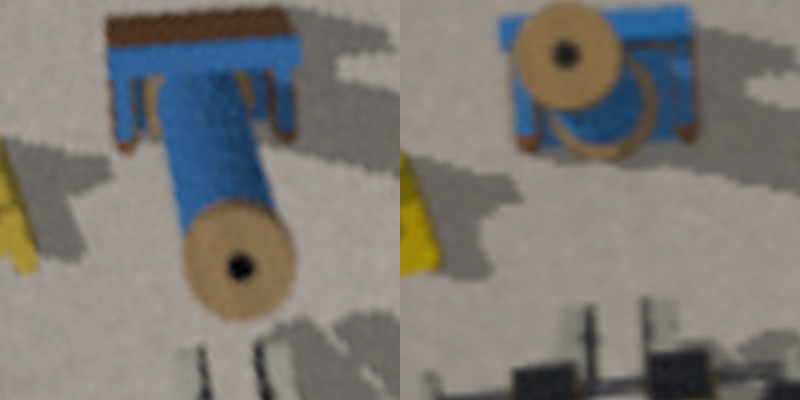

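The spool stands upright in the bay between the side walls, its foot not moved by the retreat. The robot is clear and the other things are in place.

```bash
python3 -c "
from plant import ctrl
print(ctrl.close_job())"
```

```text
the job is handed in; nothing more can be done
None
```

I pushed the blue spool upright into the blue bay until its foot met the back wall, backed the robot clear with the red spool, pink reel and pin tin still in place, and handed the job in; it returned no verdict.

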